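# Turn a cake tin and its board over together in the flip frame

## Task

Two steel flip frames stand on the kitchen counter, each holding a small cake tin with a square board lying on top of it. Take the frame with the wooden board on the copper tin by its red handle and swing it up and all the way over to the other side, so that the tin ends upside down on top of its board. Lay it down gently rather than letting it fall, let go, and leave the other frame, with the white board, as it is.

Things in the scene. Friction and masses are not known exactly. Their poses are not given: they have to be found in the camera images.
- flip_grip (a point): Middle of the round red handle bar (12 mm thick, free over 70 mm) of the flip frame with copper tin and wooden board; 60 mm above the counter at the start, 57 mm clear of the cage (100 x 100 x 59 mm). Its x axis runs along the bar; its y axis points from the hinge axis out to the bar, 175 mm away; z is up at the start. It turns with the frame. The bar can turn between the fingers.
- flip (a joint): Hinge angle of that frame, rad: 0 as it starts, lying to one side; 1.57 upright; 3.14 fully over against its stop. The axis is level, parallel to the bar, 60 mm above the counter, fixed; the bar goes over it in a vertical half circle, 175 mm radius, 350 mm from start to end. It takes 2 to 3 N at the bar; past the top it falls by its weight if let go.
- tin_mid (a point): Centre of the copper-coloured round tin, 80 mm across the rim, 36 mm high, loose in the cage with about 3 mm of play; half-way up. Its z axis points from its bottom to its mouth (up at the start).
- board_mid (a point): Centre of the wooden square board, 84 x 84 x 10 mm, lying loose on the mouth of the copper tin in the same cage; half-way through its thickness. Its z axis points up at the start.
- other (a joint): Hinge angle in rad of the other frame (blue tin under a white board), 0 at the start; it is to be left alone.
There are look-alikes about, which are no part of the job. There is more than one size of the part that bears tin_mid; the job needs the larger. Of the things shaped like the part that bears board_mid, the wooden one is meant.

How it is judged:
By the outcome, as a careful person would: the job done as asked, in the order asked, and still so for the second after the job is handed in, with the robot touching nothing.
It also fails if it takes over 45 s, if anything falls off the work surface, if the arm or the gripper's body presses on something with over 40 N, if the wrist force passes 120 N, or if a joint passes its speed limit or range.

## Robot

A 6-joint arm with a two-finger parallel gripper is mounted at the origin on the work surface. World frame = base frame: x ahead of the robot, y to its left, z up, the work surface at z = 0. Lengths are in m, angles in degrees, forces in N, time in s.
With the tool pointing down it reaches from about 0.35 to 0.875 m from the base axis. Payload 4.2 kg.
Tool frame: the origin (TCP) lies between the finger pads; the fingertips stand 25 mm ahead of it and the grasp point (between the pads) lies 6 mm ahead of it (r.tips_ahead is the distance from the TCP to the fingertips, in m); z points along the fingers, y is the direction in which the jaws open and shut (so a half turn about z gives the same grasp; the last joint's range is limited). The gripper opens to 87 mm and grips with 3 to 60 N. Pads are 19 mm wide; open, the fingers measure 117 mm over their backs; the gripper's body (75 mm by 190 mm) begins 51 mm behind the grasp point.
Start: joints at [81.222, 22.042, 0.453, 0, -68.411, -14.817], TCP at [0.25, 0.573, 0.219] pointing down, gripper open.
Joint ranges: [-179.83, 179.83], [-69.29, 118.12], [-61.27, 80.66], [-181.25, 117.63], [-171.15, -9.14], [-177.46, 177.46]. Speed limits (degrees/s): [159.86, 159.86, 180, 180, 180, 180].

## Interface

Orientations are given as a 3x3 rotation matrix whose columns are the frame's x, y, z axes.
In Python, from station import r, vision, finish_job gives the robot as it stands.
- The arm moves only by the shell command python3 -m jog 'ROWS'. ROWS is a JSON object of lists of equal length, an entry for each row: "rot": the turn, a rotation vector about the world's x, y, z in degrees, a list of three; "delta_pos": the shift along the world's x, y, z in mm, a list of three; "grip": the opening in per cent of the stroke, from 0 (shut) to 100 (fully open). A call has 1 to 10 rows; each row shifts and turns the commanded pose from where the row before left it; what a row does not reach is not made up. A row lasts 1/12 s, in which the tool goes at most 41.7 mm and 7.16 degrees, less where a joint would pass 70% of its speed; a pose out of reach is approached as far as the arm can. A call with a gripper value outside its range is refused whole. The fingers move at their own pace and stop on an object; the grip force is fixed at half the most. Time passes only in rows, so rows that do not move let the fingers close. It gives the time, the measured TCP pose, the force and the opening at its end, in the units of the state.
- r.sense(): the state, without advancing time (a new reading comes with each control period).
- vision.capture(name): name is "scene" or "side" or "wrist"; returns a dict with "frame" (384x512x3 uint8, red, green, blue), "K" (3x3 intrinsics, pixels), "xyz" and "orientation" of the camera in the world. Camera axes: x right, y up, looking along -z (the intrinsics and any distortion apply to the point x, -y, -z); pixel columns grow to the right and rows downward; lengths in m; the calibration is good to about 2 mm. A picture is of the moment at which its call begins. There is no depth.
- finish_job(): hands the job in, once; it reports no verdict.
The state is a dict: "time_s": time; "joints": joint angles; "joint_velocities": joint speeds; "effort": joint torques, N m; "tcp_pos": TCP position; "ee_rot": TCP orientation; "wrist_force": force on the tool from outside, world axes, zero at the start; "moment": the same for the moment, N m; "gripper_width": opening from 0.0 (shut) to 1.0 (fully open).
Only numpy, scipy, OpenCV 4.12 (cv2) and the standard library are available. Lean on these libraries where they do the work, as an engineer would, in place of code of your own. Each camera call takes 0.05 s, during which the arm holds its last target. There are 200 camera calls.

## Working session

There is one attempt and no reset: what is moved stays moved. The work goes in short steps, Python scripts to look and compute and a shell command to move; the robot and the scene stay as the last step left them, time stands still between calls to the robot, and variables do not carry over. Pictures are saved under pics/ and viewed, about 8 in all and at most 12, crops included, and the job is handed in when it is done.

```bash
mkdir -p pics
cat > h.py <<'E'
import numpy as np,cv2
from station import r,vision,finish_job
def cap(n,fn):
    c=vision.capture(n); np.savez('pics/'+fn+'.npz',**{k:np.array(v) for k,v in c.items()})
    cv2.imwrite('pics/'+fn+'.png',c['frame'][:,:,::-1]); return c
def load(fn): return dict(np.load('pics/'+fn+'.npz',allow_pickle=True))
def ray(c,u,v):
    d=np.linalg.inv(c['K'])@[u,v,1]; d=np.array(c['orientation'])@(d*[1,-1,-1]); return np.array(c['xyz']),d
def atz(c,u,v,z):
    o,d=ray(c,u,v); return o+d*(z-o[2])/d[2]
def proj(c,p):
    q=np.array(c['orientation']).T@(np.array(p)-c['xyz'])*[1,-1,-1]; q=c['K']@q; return q[:2]/q[2]
def tri(c1,p1,c2,p2):
    o1,d1=ray(c1,*p1);o2,d2=ray(c2,*p2);s=np.linalg.lstsq(np.c_[d1,-d2],o2-o1,rcond=None)[0]
    a=o1+d1*s[0];b=o2+d2*s[1];return (a+b)/2,np.linalg.norm(a-b)
E
python3 - <<'E'
from h import *
a=cap('scene','s0');b=cap('side','d0')
print([k for k in a],a['xyz'],b['xyz'])
im=np.hstack([a['frame'],b['frame']])[:,:,::-1]
cv2.imwrite('pics/s0b.png',cv2.resize(a['frame'][:,:,::-1],(800,600)));cv2.imwrite('pics/d0b.png',cv2.resize(b['frame'][:,:,::-1],(800,600)))
s=r.sense();print(s['time_s'],s['ee_rot'])
E
```

```text
['frame', 'K', 'xyz', 'orientation'] [ 1.12985103 -0.04290349  0.51147453] [ 0.19559725 -0.27870907  0.57124241]
0.1 [[ 9.16339198e-01 -4.00402271e-01 -7.04207283e-04]
 [-4.00402876e-01 -9.16337274e-01 -1.88070331e-03]
 [ 1.07746495e-04  2.00532878e-03 -9.99997984e-01]]
```

View pics/s0b.png

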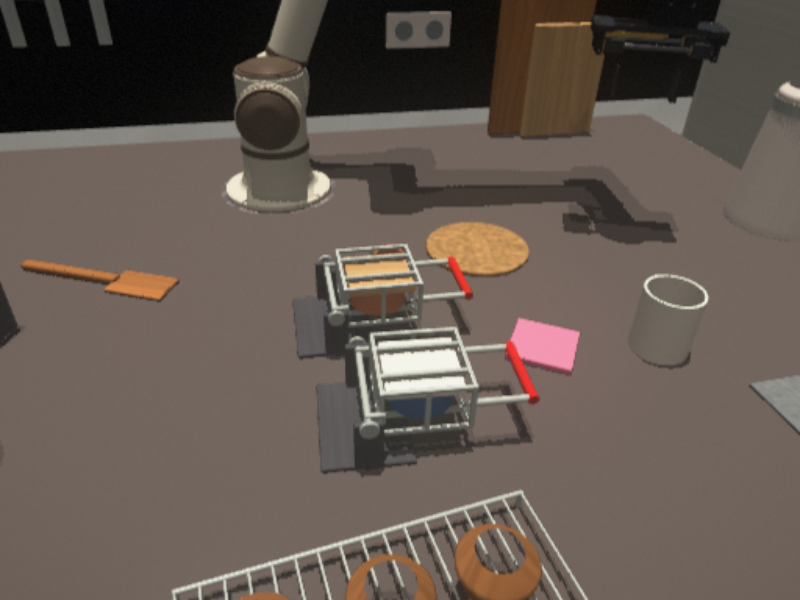

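View pics/d0b.png

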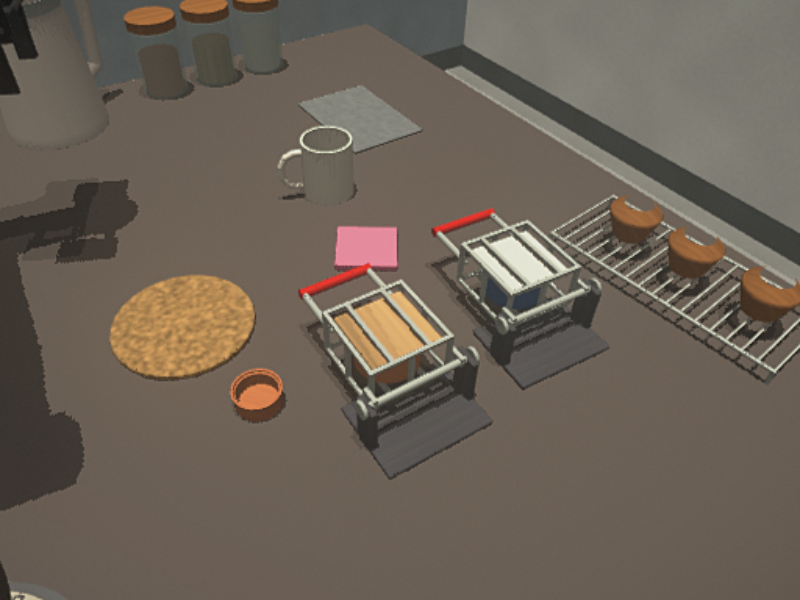

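The scene view has two frames:
- Wooden board on copper tin, at (378,285) in scene and (390,335) in side.
- White board on blue tin, at (420,370) in scene and (515,265) in side.

The look-alikes are the small copper tin at side (257,393), the pink square at side (366,247), and two cutting boards on the back wall. I choose the wooden-board frame, whose bar is at scene (461,278) and side (336,280). Next I'll take an enlarged crop.

Run:
```python
from h import *
a=load('s0')['frame'];b=load('d0')['frame']
A=cv2.resize(a[145:235,180:310],None,fx=5,fy=5,interpolation=2)[:,:,::-1]  
B=cv2.resize(b[160:310,185:325],None,fx=3.0,fy=3.0,interpolation=2)[:,:,::-1]
print(A.shape,B.shape)
M=np.zeros((600,800,3),np.uint8)
A=cv2.resize(a[150:215,190:307],None,fx=3.4,fy=3.4,interpolation=2)[:,:,::-1]
M[:A.shape[0],:A.shape[1]]=A;M[:B.shape[0],400:400+min(400,B.shape[1])]=B[:,:400]
cv2.imwrite('pics/crop.png',M)
# red bars
for n,f in(('s',a),('d',b)):
    m=((f[:,:,0]>120)&(f[:,:,1]<50)&(f[:,:,2]<50)).astype(np.uint8)
    k,l,st,c=cv2.connectedComponentsWithStats(m)
    for i in range(1,k):
        if st[i,4]>15:
            ys,xs=np.where(l==i);p=np.c_[xs,ys];v=np.linalg.svd(p-p.mean(0),full_matrices=False)[2][0];t=(p-p.mean(0))@v
            print(n,st[i],c[i],p.mean(0)+v*t.min(),p.mean(0)+v*t.max())
```

```text
(450, 650, 3) (450, 420, 3)
s [287 167  10  19  25] [291.28 176.44] [286.81756612 167.08704189] [295.48201517 185.24713818]
s [324 223  14  29  48] [330.8125 238.0625] [323.91762813 223.03780066] [336.79311841 251.09493848]
d [280 142  21   7  31] [289.19354839 144.93548387] [300.07331246 142.30299126] [280.26514718 147.09582026]
d [202 175  27  12  39] [214.1025641  180.94871795] [227.85680235 175.62971016] [201.87519073 185.67726002]
```

View pics/crop.png

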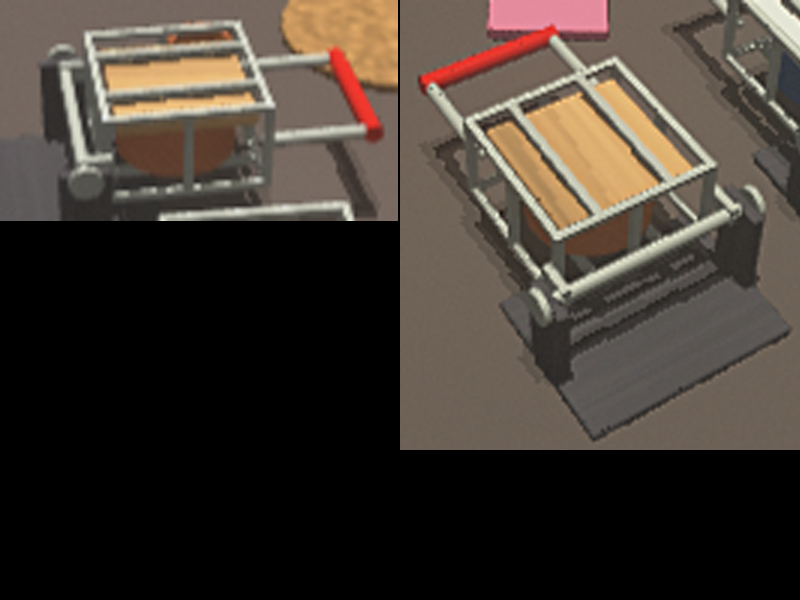

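The crop confirms the wooden board over the larger copper tin. The bar ends are at scene-crop (335,54) and (375,131), and at side-crop (427,80) and (552,33). The hinge rod ends are at side-crop (558,295) and (740,208).

Run:
```python
from h import *
a=load('s0');b=load('d0')
S=lambda x,y:(x/3.4+190,y/3.4+150)
D=lambda x,y:((x-400)/3+185,y/3+160)
f,e1=tri(a,S(335,54),b,D(427,80));n,e2=tri(a,S(375,131),b,D(552,33))
print('bar',f,n,e1,e2,np.linalg.norm(f-n))
hf,e3=tri(a,S(63,55),b,D(540,303));hn,e4=tri(a,S(87,182),b,D(750,203))
print('knobs',hf,hn,e3,e4)
for p in((427,80),(552,33),(558,295),(740,208)):print(p,atz(b,*D(*p),.06))
for p in((335,54),(375,131)):print(p,atz(a,*S(*p),.06))
```

```text
bar [0.42242686 0.21390799 0.06308661] [0.50909922 0.21151822 0.06093523] 0.00024498639921733274 0.00036714285339156026 0.08673198757773273
knobs [0.39125419 0.04085743 0.06328   ] [0.52420268 0.03592036 0.05979292] 0.0017338576191670036 0.0011979152158010243
(427, 80) [0.42382271 0.21706986 0.06      ]
(552, 33) [0.50962964 0.21216516 0.06      ]
(558, 295) [0.40281536 0.04106849 0.06      ]
(740, 208) [0.51717064 0.03532452 0.06      ]
(335, 54) [0.41770239 0.21553811 0.06      ]
(375, 131) [0.507622   0.21225176 0.06      ]
```

Bar centre is (0.466, 0.213, 0.06) and hinge centre (0.459, 0.038, 0.06). The radius comes out at 175 mm, the height at 60 mm, and the bar direction is about -2.3° from x, so everything fits the description. I'll keep the tool pointing down with the jaws across the bar, and open them only partly so the fingers clear the cage.

```bash
python3 -m jog '{"delta_pos":[[18,-30,0],[18,-30,0],[18,-30,0],[18,-30,0],[18,-30,0],[18,-30,0],[18,-30,0],[18,-30,0],[18,-30,0],[18,-30,0]],"rot":[[0,0,2.1],[0,0,2.1],[0,0,2.1],[0,0,2.1],[0,0,2.1],[0,0,2.1],[0,0,2.1],[0,0,2.2],[0,0,2.2],[0,0,2.2]],"grip":[50,50,50,50,50,50,50,50,50,50]}'
python3 -m jog '{"delta_pos":[[18,-30,-20],[18,-30,-25],[0,0,-24],[0,0,0],[0,0,0]],"rot":[[0,0,0],[0,0,0],[0,0,0],[0,0,0],[0,0,0]],"grip":[50,50,50,50,50]}'
python3 - <<'E'
from h import *
c=cap('wrist','w1');cv2.imwrite('pics/w1b.png',cv2.resize(c['frame'][:,:,::-1],(800,600)))
s=r.sense();print(s['time_s'],s['tcp_pos'],s['joints'],s['ee_rot'])
print(proj(c,[.466,.213,.06])*800/512,proj(c,[.4225,.2147,.06])*800/512,proj(c,[.5095,.2117,.06])*800/512)
E
```

```text
time_s: 0.93
tcp_pos: [0.4304, 0.271, 0.2187]
ee_rot: [[0.999, -0.038, -0.001], [-0.038, -0.999, -0.0], [-0.001, 0.0, -1.0]]
wrist_force: [0.3, 0.1, -0.1]
gripper_width: 0.501
time_s: 1.35
tcp_pos: [0.4652, 0.2129, 0.1499]
ee_rot: [[0.999, -0.041, -0.002], [-0.041, -0.999, -0.002], [-0.002, 0.002, -1.0]]
wrist_force: [0.3, 0.4, 0.3]
gripper_width: 0.499
1.4 [0.46593199 0.2141209  0.15129323] [ 4.28620802e+01  1.47777139e+01 -2.08256711e+01  4.42200381e-02
 -5.43844874e+01  4.48645696e+01] [[ 9.99230505e-01 -3.92180935e-02  5.82045376e-04]
 [-3.92179145e-02 -9.99230632e-01 -3.15813677e-04]
 [ 5.93983179e-04  2.92744054e-04 -9.99999781e-01]]
[396.06859581 300.32151617] [396.19188644 370.46824668] [395.19925518 223.5383464 ]
```

View pics/w1b.png

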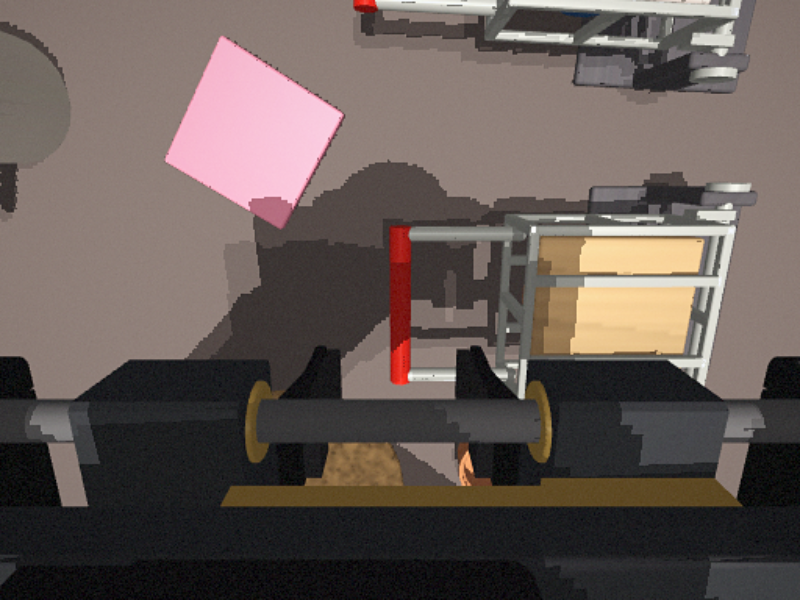

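The wrist picture shows the red bar from (401,227) to (401,383), straight and midway between the fingers (inner edges at about 330 and 470). The grasp is well aligned in y and yaw, so I go straight down to TCP z = 0.066 and close.

```bash
python3 -m jog '{"delta_pos":[[-1,0,-20],[0,0,-25],[0,0,-20],[0,0,-12],[0,0,-7],[0,0,0]],"rot":[[0,0,0],[0,0,0],[0,0,0],[0,0,0],[0,0,0],[0,0,0]],"grip":[50,50,50,50,50,50]}'
python3 -m jog '{"delta_pos":[[0,0,0],[0,0,0],[0,0,0],[0,0,0],[0,0,0],[0,0,0]],"rot":[[0,0,0],[0,0,0],[0,0,0],[0,0,0],[0,0,0],[0,0,0]],"grip":[0,0,0,0,0,0]}'
python3 - <<'E'
from h import *
c=cap('side','d2');cv2.imwrite('pics/d2b.png',cv2.resize(c['frame'][110:310,150:400,::-1],(750,600)))
s=r.sense();print(s['time_s'],s['tcp_pos'],s['joints'],s['wrist_force'],s['moment'],s['gripper_width'])
E
```

```text
time_s: 1.9
tcp_pos: [0.4644, 0.2148, 0.0668]
ee_rot: [[0.999, -0.038, -0.0], [-0.038, -0.999, -0.0], [-0.0, 0.0, -1.0]]
wrist_force: [0.0, 0.3, -0.5]
gripper_width: 0.497
time_s: 2.4
tcp_pos: [0.4647, 0.2137, 0.0671]
ee_rot: [[0.999, -0.04, 0.001], [-0.04, -0.999, 0.001], [0.001, -0.001, -1.0]]
wrist_force: [-0.6, -0.5, 0.0]
gripper_width: 0.128
2.45 [0.46468096 0.21368983 0.06698934] [ 4.29036314e+01  2.08648346e+01 -2.67210737e+01  3.24795197e-03
 -4.23863108e+01  4.47928972e+01] [-0.17852515 -1.07580883  0.37983428] [ 0.0017347  -0.0924954  -0.03104233] 0.08954469350968576
```

View pics/d2b.png

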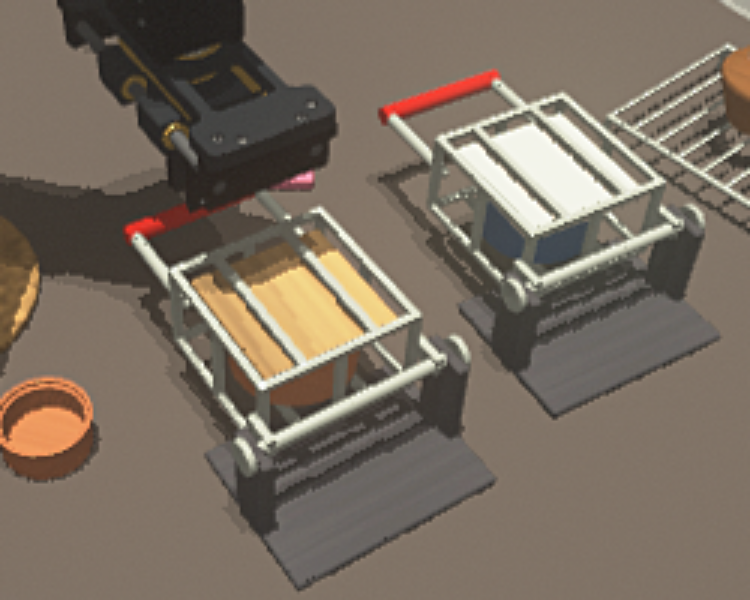

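The picture shows the fingers over the bar's middle at about (240,195), but the opening (0.09) is still falling below the bar's 12 mm (0.138). I'll give it more time and read it again.

```bash
python3 -m jog '{"delta_pos":[[0,0,0],[0,0,0]],"rot":[[0,0,0],[0,0,0]],"grip":[0,0]}'
python3 - <<'E'
from h import *
c=cap('wrist','w3');cv2.imwrite('pics/w3b.png',cv2.resize(c['frame'][:,:,::-1],(800,600)))
s=r.sense();print(s['time_s'],s['tcp_pos'],s['wrist_force'],s['gripper_width'])
E
```

```text
time_s: 2.62
tcp_pos: [0.4646, 0.2136, 0.0667]
ee_rot: [[0.999, -0.04, 0.0], [-0.04, -0.999, 0.0], [0.0, -0.0, -1.0]]
wrist_force: [0.7, 0.8, 0.7]
gripper_width: 0.015
2.6667 [0.46456967 0.21363253 0.06669097] [-0.50410608 -0.6171869   0.24089335] 0.012041893328195089
```

View pics/w3b.png

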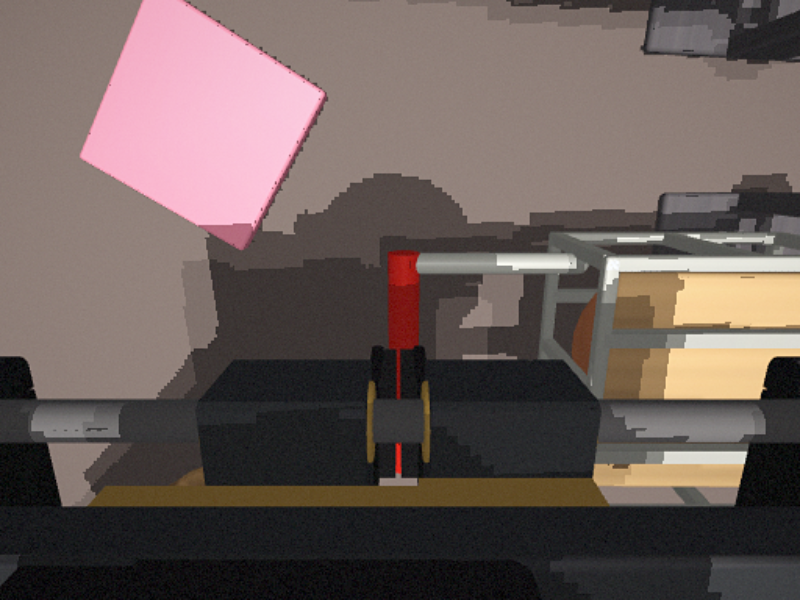

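The jaws have shut to 1 mm, and red is visible between and below the pads at (398,410). So they closed without holding the bar, apparently above it. I'll check the tip geometry against the scene camera.

Run:
```python
from h import *
print(r.tips_ahead)
s=r.sense();t=np.array(s['tcp_pos']);
c=cap('scene','s4');d=load('d2')
for n,q in(('scene',c),('side',d)):
  for dz in(0,-.006,-.025):print(n,dz,proj(q,t+[0,0,dz]))
u,v=proj(c,t).astype(int);x0,y0=u-50,v-50
A=cv2.resize(c['frame'][y0:y0+75,x0:x0+100,::-1],None,fx=8,fy=8,interpolation=0);print(x0,y0)
cv2.imwrite('pics/s4b.png',A)
```

```text
0.025
scene 0 [294.5773192  174.53503356]
scene -0.006 [294.34668697 176.93133766]
scene -0.025 [293.62844741 184.39395633]
side 0 [214.40235447 176.68430773]
side -0.006 [214.53502595 179.11961284]
side -0.025 [214.94564912 186.65697253]
244 124
```

View pics/s4b.png

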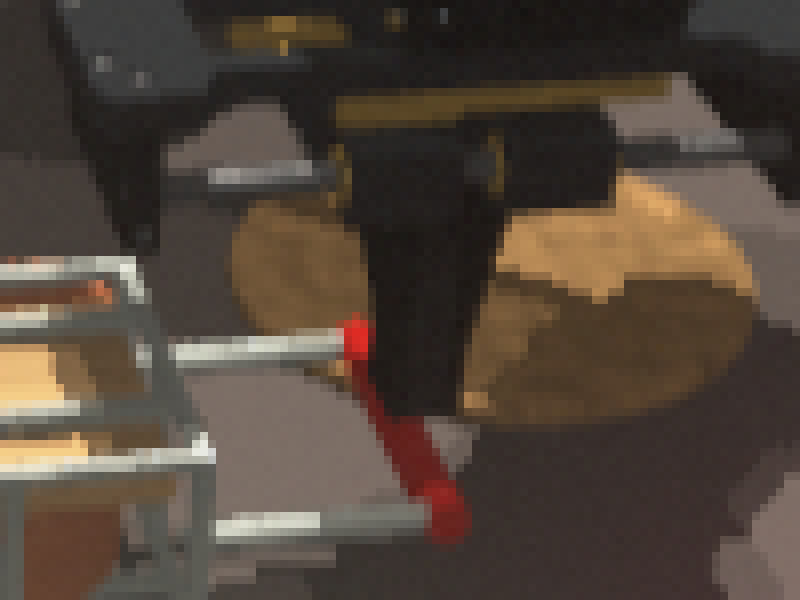

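The tips appear at about crop (425,412), just over the bar's top, which is roughly 25 mm higher than the reported pose implies. Before lowering I'll measure the tip, the body bracket and the cage top.

Run:
```python
from h import *
c=load('s4');d=load('d2');w1=load('w1');w3=load('w3');k=.64
print('cage near',tri(c,(269.6,179.6),d,(256.7,180)),'far',tri(c,(260.5,157.1),d,(206.7,200)))
print('wrist bar far-x end',tri(w1,(401*k,229*k),w3,(403*k,254*k)))
print(w1['xyz'],w3['xyz'])
for z in(.10,.12,.14,.16):print('bracket',z,proj(c,[.50,.119,z]),proj(c,[.465,.119,z]))
for z in(.04,.05,.06,.07,.08):print('tip near face',z,proj(c,[.474,.2137,z]), 'wrist',proj(w3,[.474,.2137,z])/k)
```

```text
cage near (array([0.508998  , 0.14503585, 0.09020008]), np.float64(0.002132792584272073)) far (array([0.41382281, 0.15151463, 0.08706224]), np.float64(0.00021952261529430497))
wrist bar far-x end (array([0.50380986, 0.20897147, 0.04023423]), np.float64(0.0008310592458076481))
[0.53993885 0.20996582 0.31479273] [0.53898668 0.21037005 0.23182158]
bracket 0.1 [255.26265221 174.68006801] [251.20523876 165.53894341]
bracket 0.12 [255.52963657 165.84171836] [251.40458701 156.8851486 ]
bracket 0.14 [255.80467054 156.73689114] [251.609728   147.97988861]
bracket 0.16 [256.08812376 147.35335036] [251.82091794 138.81204108]
tip near face 0.04 [294.9730159 187.4679413] wrist [395.55759718 322.00198085]
tip near face 0.05 [295.36076418 183.55374065] wrist [395.47030813 329.76936371]
tip near face 0.06 [295.75376024 179.58656525] wrist [395.37384934 338.352712  ]
tip near face 0.07 [296.15211135 175.56533232] wrist [395.26669579 347.88772965]
tip near face 0.08 [296.5559277  171.48892939] wrist [395.14696443 358.54197873]
```

The scene camera puts the tips at z ≈ 0.069 and the body bottom at ≈ 0.14. The bar triangulated from the wrist camera, z = 0.04 in the robot's frame, also says the tool is 20–28 mm higher than its reading claims. The cage top is at 0.09. So opening and going down 24 mm is safe.

```bash
python3 -m jog '{"delta_pos":[[0,0,0],[0,0,0],[0,0,0],[0,0,0],[0,0,-8],[0,0,-8],[0,0,-8],[0,0,0]],"rot":[[0,0,0],[0,0,0],[0,0,0],[0,0,0],[0,0,0],[0,0,0],[0,0,0],[0,0,0]],"grip":[45,45,45,45,45,45,45,45]}'
python3 -m jog '{"delta_pos":[[0,0,0],[0,0,0],[0,0,0],[0,0,0],[0,0,0],[0,0,0],[0,0,0],[0,0,0]],"rot":[[0,0,0],[0,0,0],[0,0,0],[0,0,0],[0,0,0],[0,0,0],[0,0,0],[0,0,0]],"grip":[0,0,0,0,0,0,0,0]}'
python3 - <<'E'
from h import *
c=cap('scene','s5')
s=r.sense();print(s['time_s'],s['tcp_pos'],s['wrist_force'],s['gripper_width'])
cv2.imwrite('pics/s5b.png',cv2.resize(c['frame'][124:199,244:344,::-1],None,fx=6,fy=6,interpolation=0))
E
```

```text
time_s: 3.38
tcp_pos: [0.4632, 0.2126, 0.0404]
ee_rot: [[0.999, -0.041, -0.004], [-0.041, -0.999, -0.003], [-0.004, 0.003, -1.0]]
wrist_force: [-0.4, 0.2, -0.2]
gripper_width: 0.434
time_s: 4.05
tcp_pos: [0.4645, 0.2116, 0.043]
ee_rot: [[0.999, -0.04, -0.001], [-0.04, -0.999, -0.003], [-0.001, 0.003, -1.0]]
wrist_force: [2.8, -7.2, 1.2]
gripper_width: 0.125
4.1 [0.46447119 0.21159415 0.04298867] [ 2.66444736 -5.64856271  2.30476162] 0.12724379097933766
```

View pics/s5b.png

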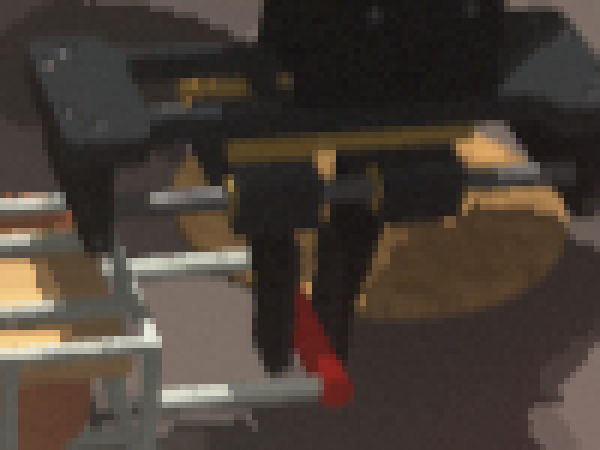

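The opening is steady at 11 mm, so the jaws hold the bar, and the picture shows them straddling it at (305,330). Now the arc: 6° steps with the tool kept pointing down, starting with 30°.

```bash
python3 -m jog '{"delta_pos":[[0,-2,18.3],[-0.1,-3,18.1],[-0.2,-4.7,17.7],[-0.3,-6.6,17.1],[-0.3,-8.3,16.3],[0,0,0]],"rot":[[0,0,0],[0,0,0],[0,0,0],[0,0,0],[0,0,0],[0,0,0]],"grip":[0,0,0,0,0,0]}'
python3 - <<'E'
from station import r
s=r.sense();print(s['time_s'],s['tcp_pos'],s['wrist_force'],s['moment'],s['gripper_width'])
E
```

```text
time_s: 4.6
tcp_pos: [0.4636, 0.1886, 0.1323]
ee_rot: [[0.999, -0.041, 0.002], [-0.041, -0.999, 0.002], [0.002, -0.002, -1.0]]
wrist_force: [-2.1, 3.4, -2.0]
gripper_width: 0.128
4.6 [0.46359029 0.18863589 0.1323232 ] [-2.08492925  3.42522622 -2.00985406] [ 0.85814881  0.45121024 -0.01769813] 0.12846121308882436
```

Forces are small and the opening is unchanged, so the bar is following. On to 90°.

```bash
python3 -m jog '{"delta_pos":[[-0.4,-10,15.4],[-0.5,-11.5,14.2],[-0.5,-13,13],[-0.6,-14.2,11.5],[-0.6,-15.4,10],[-0.7,-16.3,8.3],[-0.7,-17.1,6.6],[-0.7,-17.7,4.7],[-0.7,-18.1,2.9],[-0.7,-18.3,1]],"rot":[[0,0,0],[0,0,0],[0,0,0],[0,0,0],[0,0,0],[0,0,0],[0,0,0],[0,0,0],[0,0,0],[0,0,0]],"grip":[0,0,0,0,0,0,0,0,0,0]}'
python3 - <<'E'
from station import r
s=r.sense();print(s['time_s'],s['tcp_pos'],s['wrist_force'],s['moment'],s['gripper_width'],s['joints'])
E
```

```text
time_s: 5.43
tcp_pos: [0.4581, 0.038, 0.2197]
ee_rot: [[0.999, -0.039, 0.003], [-0.039, -0.999, 0.002], [0.003, -0.003, -1.0]]
wrist_force: [-1.8, 2.2, 4.2]
gripper_width: 0.123
5.4333 [0.45809728 0.03801032 0.2196876 ] [-1.82928345  2.15480561  4.23527145] [ 0.92632467  0.5598247  -0.0496462 ] 0.12305125082564665 [ 2.50544881e+01  5.57027692e+00 -2.16539023e+01 -4.97014051e-02
 -6.25456748e+01  6.27403707e+01]
```

```bash
python3 -m jog '{"delta_pos":[[-0.7,-18.3,-1],[-0.7,-18.1,-2.9],[-0.7,-17.7,-4.7],[-0.7,-17.1,-6.6],[-0.7,-16.3,-8.3],[-0.6,-15.4,-10],[-0.6,-14.2,-11.5],[-0.5,-13,-13],[-0.5,-11.5,-14.2],[-0.4,-10,-15.4]],"rot":[[0,0,0],[0,0,0],[0,0,0],[0,0,0],[0,0,0],[0,0,0],[0,0,0],[0,0,0],[0,0,0],[0,0,0]],"grip":[0,0,0,0,0,0,0,0,0,0]}'
python3 - <<'E'
from station import r
s=r.sense();print(s['time_s'],s['tcp_pos'],s['wrist_force'],s['moment'],s['gripper_width'],s['joints'])
E
```

```text
time_s: 6.27
tcp_pos: [0.4512, -0.1147, 0.1294]
ee_rot: [[0.999, -0.041, 0.0], [-0.041, -0.999, 0.0], [0.0, -0.0, -1.0]]
wrist_force: [-0.8, 1.7, 0.4]
gripper_width: 0.124
6.2667 [ 0.4512175  -0.11468527  0.12937306] [-0.77264745  1.69711187  0.39250663] [0.65801161 0.12926775 0.02553947] 0.12425013546016346 [ 5.80524248e+00  1.19047640e+01 -2.85854292e+01 -1.54161421e-02
 -4.95071481e+01  8.18815299e+01]
```

Forces are still low. Now the last 30° in slow 3° steps.

```bash
python3 -m jog '{"delta_pos":[[-0.2,-4.3,-8.1],[-0.2,-4,-8.2],[-0.1,-3.5,-8.5],[-0.1,-3,-8.6],[-0.1,-2.6,-8.8],[-0.1,-2.2,-8.9],[-0.1,-1.6,-9],[0,-1.2,-9.1]],"rot":[[0,0,0],[0,0,0],[0,0,0],[0,0,0],[0,0,0],[0,0,0],[0,0,0],[0,0,0]],"grip":[0,0,0,0,0,0,0,0]}'
python3 -m jog '{"delta_pos":[[0,-0.5,-5],[0,-0.3,-4],[0,-0.2,-4],[0,0,-3],[0,0,-2],[0,0,0]],"rot":[[0,0,0],[0,0,0],[0,0,0],[0,0,0],[0,0,0],[0,0,0]],"grip":[0,0,0,0,0,0]}'
python3 - <<'E'
from h import *
s=r.sense();print(s['time_s'],s['tcp_pos'],s['wrist_force'],s['moment'],s['gripper_width'])
c=cap('scene','s6');d=cap('side','d6')
M=np.hstack([cv2.resize(c['frame'][100:260,100:260],(400,400)),cv2.resize(d['frame'][180:340,190:350],(400,400))])
cv2.imwrite('pics/s6b.png',M[:,:,::-1])
E
```

```text
time_s: 6.93
tcp_pos: [0.4503, -0.137, 0.0602]
ee_rot: [[0.999, -0.04, -0.001], [-0.04, -0.999, -0.0], [-0.001, 0.001, -1.0]]
wrist_force: [-1.6, -4.1, -0.2]
gripper_width: 0.126
time_s: 7.43
tcp_pos: [0.4502, -0.1381, 0.042]
ee_rot: [[0.999, -0.04, -0.001], [-0.04, -0.999, -0.001], [-0.001, 0.001, -1.0]]
wrist_force: [-1.0, -7.2, -0.4]
gripper_width: 0.13
7.4333 [ 0.45023641 -0.13812146  0.04204216] [-0.97197309 -7.15071642 -0.35568743] [-1.81530481  0.16457078  0.03468295] 0.13000765411741122
```

View pics/s6b.png

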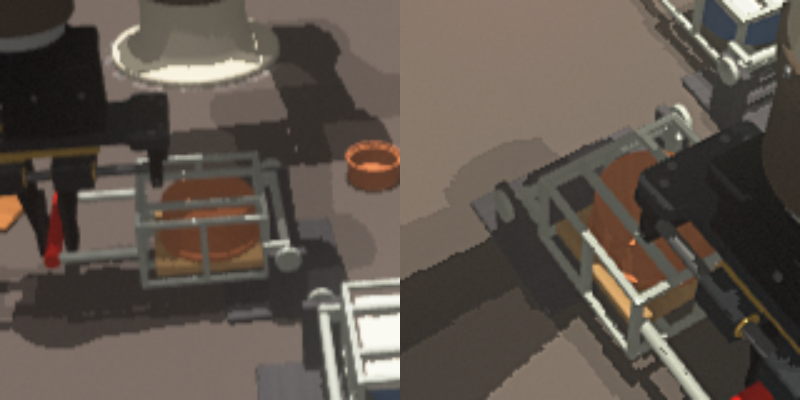

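The frame is over: the tin lies upside down on the wooden board in the cage (left panel, (208,215)). TCP z is 0.042 against 0.043 at the start. I'll press down gently to confirm it is on the stop.

```bash
for i in 1; do python3 -m jog '{"delta_pos":[[0,-2,-1.5],[0,0,0],[0,0,0]],"rot":[[0,0,0],[0,0,0],[0,0,0]],"grip":[0,0,0]}'; done
python3 -m jog '{"delta_pos":[[0,0,-1.5],[0,0,0],[0,0,0]],"rot":[[0,0,0],[0,0,0],[0,0,0]],"grip":[0,0,0]}'
```

```text
time_s: 7.78
tcp_pos: [0.4502, -0.1383, 0.0405]
ee_rot: [[0.999, -0.041, -0.001], [-0.041, -0.999, 0.002], [-0.001, -0.002, -1.0]]
wrist_force: [-0.8, 4.9, -2.5]
gripper_width: 0.128
time_s: 8.03
tcp_pos: [0.4502, -0.1383, 0.0391]
ee_rot: [[0.999, -0.04, -0.001], [-0.04, -0.999, 0.002], [-0.001, -0.002, -1.0]]
wrist_force: [-1.3, 5.3, -1.0]
gripper_width: 0.126
```

```bash
python3 -m jog '{"delta_pos":[[0,0.5,-1.5],[0,0,0],[0,0,0]],"rot":[[0,0,0],[0,0,0],[0,0,0]],"grip":[0,0,0]}'
python3 -m jog '{"delta_pos":[[0,0.5,-1.5],[0,0,0],[0,0,0]],"rot":[[0,0,0],[0,0,0],[0,0,0]],"grip":[0,0,0]}'
python3 - <<'E'
from h import *
c=cap('scene','s7');d=cap('side','d7');k=.4
f=c['frame'];m=((f[:,:,0]>90)&(f[:,:,1]<45)&(f[:,:,2]<45))
ys,xs=np.where(m&(np.arange(512)[None]<200));print('red px',np.c_[xs,ys].min(0),np.c_[xs,ys].max(0))
for z in(.05,.06,.07,.08):print(z,proj(c,[.452+.0435,-.139,z]))
E
```

```text
time_s: 8.28
tcp_pos: [0.4502, -0.1383, 0.0388]
ee_rot: [[0.999, -0.04, -0.001], [-0.04, -0.999, 0.001], [-0.001, -0.001, -1.0]]
wrist_force: [-4.5, 3.5, 7.3]
gripper_width: 0.128
time_s: 8.53
tcp_pos: [0.4503, -0.1383, 0.0386]
ee_rot: [[0.999, -0.039, -0.0], [-0.039, -0.999, -0.0], [-0.0, 0.0, -1.0]]
wrist_force: [-6.8, 2.4, 17.1]
gripper_width: 0.128
red px [118 178] [124 207]
0.05 [121.28001853 209.99829902]
0.06 [120.40143466 205.75850109]
0.07 [119.50944106 201.45399156]
0.08 [118.60372836 197.08327751]
```

It is on the stop: z holds at 0.0387 while the force climbs, and the bar's end is at the pixel expected for z ≈ 0.06. I'll relax the load, open partly and rise straight up.

```bash
python3 -m jog '{"delta_pos":[[0,0,2.5],[0,0,0],[0,0,0],[0,0,0],[0,0,0],[0,0,0],[0,0,0],[0,0,0]],"rot":[[0,0,0],[0,0,0],[0,0,0],[0,0,0],[0,0,0],[0,0,0],[0,0,0],[0,0,0]],"grip":[0,45,45,45,45,45,45,45]}'
python3 -m jog '{"delta_pos":[[0,0,5],[0,0,10],[0,0,15],[0,0,20],[0,0,30],[0,0,30],[0,0,30],[0,0,30],[0,-20,20],[0,-20,0]],"rot":[[0,0,0],[0,0,0],[0,0,0],[0,0,0],[0,0,0],[0,0,0],[0,0,0],[0,0,0],[0,0,0],[0,0,0]],"grip":[45,45,45,45,45,45,45,45,45,45]}'
python3 - <<'E'
from h import *
s=r.sense();print(s['time_s'],s['tcp_pos'],s['wrist_force'],s['gripper_width'])
c=cap('scene','s8');d=cap('side','d8')
M=np.hstack([cv2.resize(c['frame'][130:310,90:270],(400,400)),cv2.resize(d['frame'][130:330,190:390],(400,400))])
cv2.imwrite('pics/s8b.png',M[:,:,::-1])
f=c['frame'];m=((f[:,:,0]>90)&(f[:,:,1]<45)&(f[:,:,2]<45))
ys,xs=np.where(m&(np.arange(512)[None]<200));print('red px',np.c_[xs,ys].min(0),np.c_[xs,ys].max(0))
E
```

```text
time_s: 9.3
tcp_pos: [0.4507, -0.1385, 0.0394]
ee_rot: [[0.999, -0.04, 0.0], [-0.04, -0.999, -0.0], [0.0, 0.0, -1.0]]
wrist_force: [-0.7, 0.3, 0.2]
gripper_width: 0.448
time_s: 10.13
tcp_pos: [0.4533, -0.1791, 0.2355]
ee_rot: [[0.999, -0.037, 0.011], [-0.037, -0.999, -0.002], [0.011, 0.002, -1.0]]
wrist_force: [0.4, 0.4, 0.1]
gripper_width: 0.449
10.1333 [ 0.45333834 -0.17914262  0.2354772 ] [0.38773286 0.40224553 0.14740462] 0.44948261985238774
red px [118 178] [126 207]
```

View pics/s8b.png

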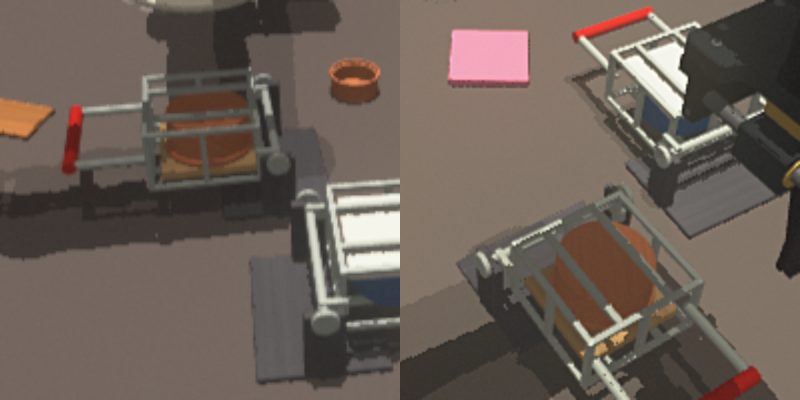

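The frame lies fully over, with the tin's flat bottom up on top of the wooden board (left (208,130), right (605,275)). The bar hasn't moved since release, the white-board frame still stands as before, and the gripper is clear of everything. Handing in.

```bash
python3 -m jog '{"delta_pos":[[0,0,0],[0,0,0],[0,0,0]],"rot":[[0,0,0],[0,0,0],[0,0,0]],"grip":[45,45,45]}' && python3 -c "
from station import finish_job
print(finish_job())"
```

```text
time_s: 10.48
tcp_pos: [0.4501, -0.178, 0.229]
ee_rot: [[0.999, -0.039, -0.001], [-0.039, -0.999, 0.0], [-0.001, -0.0, -1.0]]
wrist_force: [0.5, 0.9, -0.2]
gripper_width: 0.449
the job is handed in; nothing more can be done
None
```

I swung the frame with the wooden board and copper tin over by its red handle, laid it down on its stop, let go and handed the job in at about 10.5 s.

**Last checks:** the pictures after release show the copper tin upside down on the wooden board. The bar lies on the far side and did not move when let go. The white-board frame is as it was, by eye, and the gripper was clear with about 1 N or less at the wrist. The frame met its stop firmly: pressing down raised the force to 17 N with no further travel, and I eased that off before opening. That was the highest wrist force I read.

**What failed or disagreed:** the first grasp closed above the bar and held nothing. The cameras showed the fingers 20–28 mm higher than the reported tool position implied. I trusted the cameras, went about 24 mm lower, and the second grasp held. The cause of that offset is not known.

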